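# Third hand for refitting a tamper's grip

## Task

The wooden tamper's upright grip has worked loose, so it gets a steel socket: pick up the socket, slide it plate-side down over the grip until its plate lies flat on the tamper's head, with its two screw holes over the two pilot holes. Then be my third hand: press it down there with a steady push of about 12 newtons (give or take 5) and finish while still holding and pressing it, so that I can drive the screws. The old head is cracked, so never come down on it hard (40 newtons would split it), keep the tamper standing about where it is, and leave the pot, sprayer, rake and cloche alone.

Things in the scene. Friction and masses are not known exactly. Their poses are not given: they have to be found in the camera images.
- tamper: loose wooden tamper, about 320 g, standing on the bench: flat head 150 x 100 x 28 mm; from the middle of its top rises a round grip, 24 mm diameter, 58 mm tall (86 mm above the bench), its top 10 mm tapering to a blunt end 12 mm wide. Origin: centre of the underside; x along the 150 mm length, z up. Pilot holes: 6 mm dark dots on the head's top at x = -32 and +32 mm, y = 0
- grip_top (a point): centre of the upper end of the tamper's grip, 86 mm above the head's underside; axes as the tamper's.
- grip_foot (a point): the foot of the grip: the point on the grip's axis level with the head's top face, 28 mm above the head's underside; axes as the tamper's. The socket's plate must come to rest on this face.
- socket_mid (a point): centre of the loose rigid steel socket, about 170 g, on its bore's axis, 18 mm above its underside. It starts standing on its oblong plate, 86 x 46 x 4 mm; a plain round sleeve, 34 mm outside, rises from the plate's middle to 36 mm; a 27 mm bore goes right through. x along the plate's length, z up. Screw holes 7 mm wide at x = -32 and +32 mm: a half turn makes no difference
- socket_foot (a point): centre of the underside of the socket's plate, on the bore's axis; axes as socket_mid.
- pot: blue glazed pot, 150 mm across the rim, 125 mm tall; origin at the centre of its underside. Leave alone.
- sprayer: plastic trigger sprayer, 80 mm across, about 216 mm tall; origin at the centre of its underside; nozzle and lever towards its -x. Leave alone.
- rake: stainless hand rake with wooden handle, 250 mm long, lying along its x with the tines at +x, 80 mm wide over the tines, up to 35 mm high; origin on the bench between handle and tines, 150 mm from the handle's end. Leave alone.
- cloche: small glass cloche (bell) with a knob, 152 mm across the foot, 189 mm tall; origin at the centre of its foot. Leave alone.

How it is judged:
On the way, in this order (a step that is already met when the one before it is completed fails the run):
1. the socket is held by the fingers, clear above the bench (height (world z) of socket_foot above 0.05 m and contact force between the fingers and socket above 1 N), for 0.2 s.
2. the socket is threaded over the top of the grip, plate down (horizontal distance between socket_foot and grip_top below 0.006 m and z of socket_foot in the frame of grip_top below -0.012 m and angle between socket_mid's own z axis and vertical below 0.2 rad), for 0.1 s.
At the end, for the whole second after the job is handed in: still held: plate flat on the head around the grip (centre within 4 mm, tilt 3 deg), long axes within 8 deg so the holes line up, the fingers on the socket pressing it on the tamper with 7 to 17 N for the last second, all at rest, tamper upright on the bench within 40 mm of its start (distance between socket_foot and grip_foot below 0.004 m and angle between the z axis of socket_mid and the z axis of grip_foot, either way round below 0.05 rad and angle between the x axis of socket_mid and the x axis of grip_foot, either way round below 0.14 rad and contact force between socket and tamper between 7 and 17 N and contact force between the fingers and socket above 3 N and linear speed of each of socket, tamper below 0.01 m/s and height (world z) of tamper below 0.004 m and angle between tamper's own z axis and vertical below 0.05 rad and distance of tamper from where it was at the start of the episode below 0.04 m); the arm keeps its last pose, push and grip.
It fails at once if the cracked head is hit or pressed with over 40 N (contact force between socket and tamper above 40 N).
It fails at once if the pot, sprayer, rake or cloche is shifted over 30 mm (distance of any of pot, sprayer, rake, cloche from where it was at the start of the episode above 0.03 m).
It fails at once if the tamper is tipped over (angle between tamper's own z axis and vertical above 0.5 rad).
It also fails if it takes over 56 s, if anything falls off the work surface, if the arm or the gripper's body presses on something with over 40 N, if the wrist force passes 120 N, or if a joint passes its speed limit or range.

## Robot

A 7-joint arm with a two-finger parallel gripper is mounted at the origin on the work surface. World frame = base frame: x ahead of the robot, y to its left, z up, the work surface at z = 0. Lengths are in m, angles in rad, forces in N, time in s.
With the tool pointing down it reaches from about 0.4 to 0.85 m from the base axis. Payload 4.5 kg.
Tool frame: the origin (TCP) lies midway between the tips of the shut fingers; the grasp point (between the pads) lies 19 mm behind it; z points along the fingers, y is the line along which they close (so a half turn about z gives the same grasp; the last joint's range is limited). The gripper opens to 88 mm and grips with 3 to 60 N. Pads are 18 mm wide; open, the fingers measure 123 mm over their backs; the gripper's body (75 mm by 187 mm) begins 45 mm behind the grasp point.
Start: joints at [-1.216, 0.689, -0.195, 1.565, 0.157, 0.902, -0.215], TCP at [0.197, 0.593, 0.239] pointing down, gripper open.
Joint ranges: [-3.01, 3.01], [-0.46, 2.08], [-1.47, 1.51], [0.13, 2.56], [-1, 4.14], [0.04, 2.09], [-2.66, 2.66]. Speed limits (rad/s): [2.57, 2.57, 3.14, 3.14, 3.14, 3.14, 3.14].

## Interface

Orientations are given as a unit quaternion [x, y, z, w].
In Python, from plant import r, eyes, finish_job gives the robot as it stands. The module is installed in compiled form; this text tells all that it offers.
- The arm moves only by the tool move_arm, never from a script. Its argument "motion" is a list of rows, each a list of 7 numbers: the shift along the tool's x, y, z in mm, then the turn, a rotation vector about the tool's x, y, z in degrees, then the closure, from 0 (fully open) to 1 (shut). A call has 1 to 5 rows; each row is the pose to reach, as a shift and turn from the pose commanded when the call began, along the tool's axes at that moment; what a row does not reach only later rows make up. A row lasts 1/8 s, in which the tool goes at most 62.5 mm and 10.7 degrees, less where a joint would pass 70% of its speed; a pose out of reach is approached as far as the arm can. A call with a gripper value outside its range is refused whole. The fingers move at their own pace and stop on an object; "newtons" is the grip in N (left out, the last holds). Time passes only in rows, so rows that repeat a pose let the fingers close. It gives the time, the measured TCP pose, the force, the opening and the grip force at its end, in the units of the state.
- r.get_state(): the state, without advancing time (a new reading comes with each control period).
- eyes.snapshot(name): name is "scene" or "top" or "wrist"; returns a dict with "frame" (400x640x3 uint8, red, green, blue), "z_map" (400x640 float32, m along the optical axis (not along the pixel's ray), 0 where there is no reading), "intrinsics" (3x3 intrinsics, pixels), "dist" ([k1, k2, p1, p2, k3] as OpenCV has them; the pictures are not rectified), "world_to_cam" (4x4, takes a point from world to camera coordinates). Camera axes: x right, y down, z forward; pixel columns grow to the right and rows downward; lengths in m; the calibration is good to about 2 mm. A picture is of the moment at which its call begins.
- finish_job(): hands the job in; it is judged then, once.
The state is a dict: "clock": time; "q": joint angles; "qd": joint speeds; "joint_torque": joint torques, N m; "tool_pos": TCP position; "eef_rot": TCP orientation; "contact_force": force on the tool from outside, world axes, zero at the start; "moment": the same for the moment, N m; "opening": opening from 0.0 (shut) to 1.0 (fully open); "finger_force": force on a finger pad.
Only numpy, scipy, OpenCV 4.12 (cv2) and the standard library are available. Lean on these libraries where they do the work, as an engineer would, in place of code of your own. Each camera call takes 0.05 s, during which the arm holds its last target. There are 200 camera calls.

## Working session

There is one attempt and no reset: what is moved stays moved. The work goes in short steps, Python scripts to look and compute and a tool call to move; the robot and the scene stay as the last step left them, time stands still between calls to the robot, and variables do not carry over. Pictures are saved under pics/ and viewed, at most 10 in all, crops included, and the job is handed in when it is done.

Besides the shell and the picture viewer there is one more tool, called after "Emit:" as a command line: name --pt "numbers of a row" for each row, then --argument value for the rest. move_arm: Moves the arm, as the interface text tells. Its arguments: {"type":"object","properties":{"motion":{"type":"array","items":{"type":"array","items":{"type":"number"}}},"newtons":{"type":"number"}},"required":["motion"]}

```bash
mkdir -p pics; cat > h.py <<'E'
import numpy as np, cv2
from plant import r, eyes, finish_job
from scipy.spatial.transform import Rotation as R
def snap(n,f=None):
    s=eyes.snapshot(n)
    if f: cv2.imwrite('pics/'+f,cv2.cvtColor(s['frame'],cv2.COLOR_RGB2BGR))
    return s
def ray(s,uv):
    p=cv2.undistortPoints(np.array(uv,float).reshape(-1,1,2),s['intrinsics'],np.array(s['dist'],float)).reshape(-1,2)
    T=np.linalg.inv(s['world_to_cam']); d=np.c_[p,np.ones(len(p))]@T[:3,:3].T
    return T[:3,3],d
def onplane(s,uv,z):
    o,d=ray(s,uv); return o+d*((z-o[2])/d[:,2])[:,None]
def depthpts(s):
    h,w=s['z_map'].shape; v,u=np.mgrid[:h,:w]
    o,d=ray(s,np.c_[u.ravel(),v.ravel()])
    return (o+d*s['z_map'].ravel()[:,None]).reshape(h,w,3)
E
python3 - <<'E'
from h import *
a=snap('scene','s1.png');b=snap('top','t1.png');c=snap('wrist','w1.png')
I=np.vstack([np.hstack([cv2.resize(x['frame'],(400,250)) for x in (a,c)]),cv2.resize(b['frame'],(800,500))[:350]]) 
for n,x in zip('stw',(a,b,c)): print(n,np.linalg.inv(x['world_to_cam']).round(3).tolist(),x['intrinsics'].round(1).tolist(),(x['z_map']>0).mean())
st=r.get_state();print({k:np.round(v,3) for k,v in st.items()})
E
```

```text
s [[0.863, 0.377, -0.336, 1.062], [0.505, -0.635, 0.585, -0.908], [0.007, -0.674, -0.738, 1.19], [0.0, 0.0, 0.0, 1.0]] [[512.1, 0.0, 327.4], [0.0, 512.1, 199.8], [0.0, 0.0, 1.0]] 0.99613671875
t [[-0.097, -0.975, 0.198, 0.297], [-0.995, 0.096, -0.014, 0.004], [-0.005, -0.199, -0.98, 1.429], [0.0, 0.0, 0.0, 1.0]] [[458.1, 0.0, 313.8], [0.0, 458.1, 197.1], [0.0, 0.0, 1.0]] 0.99603515625
w [[0.315, 0.915, 0.252, 0.131], [0.949, -0.304, -0.085, 0.615], [-0.001, 0.266, -0.964, 0.384], [0.0, 0.0, 0.0, 1.0]] [[291.6, 0.0, 313.4], [0.0, 291.6, 196.6], [0.0, 0.0, 1.0]] 0.9741875
{'clock': np.float64(0.15), 'q': array([-1.216,  0.69 , -0.195,  1.566,  0.157,  0.902, -0.215]), 'qd': array([ 0.   , -0.001, -0.001, -0.005, -0.002,  0.   , -0.002]), 'joint_torque': array([-2.0000e-03, -5.2787e+01, -1.2690e+00, -1.5359e+01, -5.3000e-02,
        4.0000e-03,  0.0000e+00]), 'tool_pos': array([0.197, 0.593, 0.238]), 'eef_rot': array([ 0.16 ,  0.987, -0.001, -0.   ]), 'contact_force': array([-0.766,  0.331, -0.017]), 'moment': array([ 0.031, -0.048, -0.019]), 'finger_force': np.float64(0.0), 'opening': np.float64(0.998)}
```

View pics/t1.png

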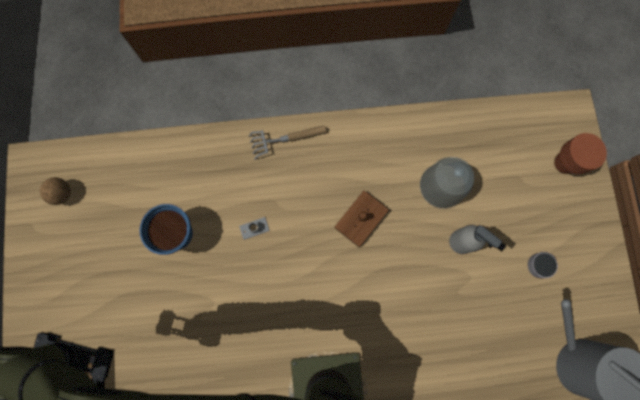

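View pics/s1.png

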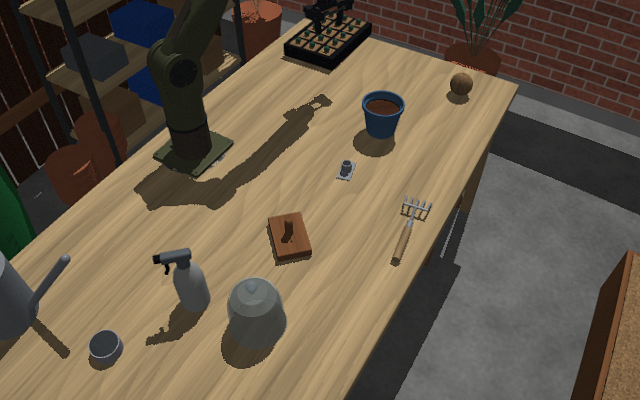

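The top view shows the socket at (256,227), the tamper at (363,218) with its grip at about (365,215), the pot at (166,229), the rake at (290,140), the cloche at (448,182) and the sprayer at (470,239). In the scene view the socket is at (346,169) and the tamper at (289,237).

```bash
python3 - <<'E'
from h import *
t=snap('top');s=snap('scene')
def tri(a,b,ua,ub):
    o,d=ray(a,[ua]);p,e=ray(b,[ub]);d=d[0];e=e[0]
    k=np.linalg.lstsq(np.c_[d,-e],p-o,rcond=None)[0]; A=o+d*k[0];B=p+e*k[1]
    return ((A+B)/2).round(4),np.linalg.norm(A-B).round(4)
print('socket',tri(t,s,(256,226),(346,168)),'grip top',tri(t,s,(367,214),(288,223)))
hsv=cv2.cvtColor(t['frame'],cv2.COLOR_RGB2HSV)
for n,(x0,x1,y0,y1),f,z in (('socket',(232,280,208,246),lambda h:h[...,1]<60,.004),('tamper',(325,400,182,255),lambda h:(h[...,0]<14)&(h[...,1]>110),.028)):
    m=f(hsv[y0:y1,x0:x1]).astype(np.uint8)
    c=max(cv2.findContours(m,cv2.RETR_EXTERNAL,cv2.CHAIN_APPROX_NONE)[0],key=cv2.contourArea).reshape(-1,2)+[x0,y0]
    w=onplane(t,c,z)[:,:2]; (cx,cy),(a,b),ang=cv2.minAreaRect((w*1000).astype(np.float32)); 
    bx=cv2.boxPoints(((cx,cy),(a,b),ang)); e=[bx[1]-bx[0],bx[2]-bx[1]]; e=max(e,key=np.linalg.norm)
    print(n,cx,cy,a,b,'long axis yaw',np.degrees(np.arctan2(e[1],e[0])))
print('others',onplane(t,[(166,229),(290,140),(448,182),(470,239)],.05).round(3).tolist())
E
```

```text
socket (array([0.5092, 0.1721, 0.0186]), np.float64(0.0017)) grip top (array([ 0.5049, -0.166 ,  0.0823]), np.float64(0.0058))
socket 505.43756103515625 180.55784606933594 48.60282897949219 88.00476837158203 long axis yaw -75.90023
tamper 500.3498840332031 -156.32208251953125 98.58512115478516 149.32034301757812 long axis yaw -45.419518
others [[0.521, 0.444, 0.05], [0.766, 0.041, 0.05], [0.583, -0.435, 0.05], [0.4, -0.475, 0.05]]
```

```bash
cat >> h.py <<'E'
def go(p,yaw,rz=True):
    """shift (tool mm) and turn (deg) from measured pose to tool down at p with tool x at yaw deg"""
    st=r.get_state(); T=R.from_quat(st['eef_rot']); y=np.radians(yaw)
    X=np.array([np.cos(y),np.sin(y),0]);Z=np.array([0,0,-1.]);G=R.from_matrix(np.c_[X,np.cross(Z,X),Z])
    print('shift',T.inv().apply(np.array(p)-st['tool_pos'])*1000,'turn',(T.inv()*G).as_rotvec(degrees=True))
E
python3 - <<'E'
from h import *
go([.507,.177,.16],104)
E
```

```text
shift [-425.30188511 -296.86715928   78.61311683] turn [-3.93817643e-02  2.47754894e-02  5.76244945e+01]
```

Emit:
move_arm --pt "-42 -30 0 0 0 6 0" --pt "-85 -60 0 0 0 13 0" --pt "-130 -90 0 0 0 20 0" --pt "-172 -120 0 0 0 27 0" --pt "-215 -150 0 0 0 34 0" --newtons 40

```text
clock: 0.88
tool_pos: [0.3547, 0.3817, 0.2388]
eef_rot: [0.443, 0.897, 0.0, 0.0]
contact_force: [0.4, 0.5, -0.5]
opening: 0.998
finger_force: 0.0
```

```bash
python3 - <<'E'
from h import *
go([.507,.177,.16],104)
E
```

```text
shift [-255.15647735   -3.36395046   78.80523717] turn [ 2.49817560e-02 -1.43980653e-02  2.34051308e+01]
```

Emit:
move_arm --pt "-55 -1 15 0 0 6 0" --pt "-110 -2 35 0 0 12 0" --pt "-165 -3 55 0 0 18 0" --pt "-220 -3 70 0 0 23.4 0" --pt "-255 -3 79 0 0 23.4 0"

```text
clock: 1.5
tool_pos: [0.5085, 0.1762, 0.159]
eef_rot: [0.616, 0.788, -0.001, 0.0]
contact_force: [-0.5, 0.2, 0.9]
opening: 0.998
finger_force: 0.0
```

```bash
python3 - <<'E'
from h import *
s=snap('wrist','w2.png'); st=r.get_state(); print(st['tool_pos'],R.from_quat(st['eef_rot']).as_matrix().round(3))
E
```

```text
[0.51102844 0.17148333 0.15832695] [[-0.237  0.971  0.002]
 [ 0.971  0.237 -0.005]
 [-0.005  0.001 -1.   ]]
```

View pics/w2.png

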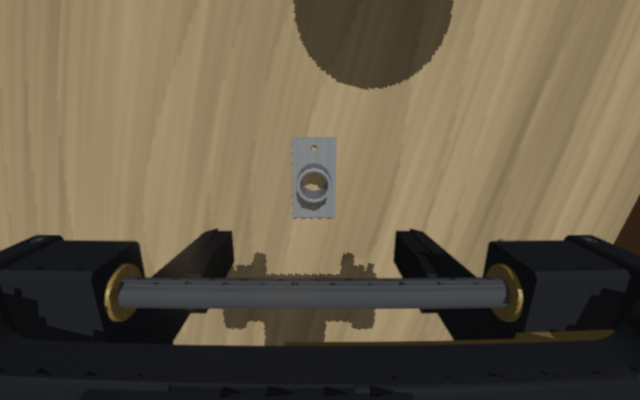

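The wrist view shows the plate spanning columns 292–335 and rows 137–219, with the sleeve's mouth at about (314,181), ahead of the fingers (image up is tool +x).

```bash
cat >> h.py <<'E'
def rect(w):
    (cx,cy),(a,b),ang=cv2.minAreaRect((w[:,:2]*1000).astype(np.float32))
    bx=cv2.boxPoints(((cx,cy),(a,b),ang)); e=max([bx[1]-bx[0],bx[2]-bx[1]],key=np.linalg.norm)
    return np.round([cx,cy,a,b,np.degrees(np.arctan2(e[1],e[0]))],1)
def cnt(m,near=None):
    cs=[c for c in cv2.findContours(m.astype(np.uint8),cv2.RETR_EXTERNAL,cv2.CHAIN_APPROX_NONE)[0] if cv2.contourArea(c)>30]
    if near is not None: cs=[c for c in cs if np.linalg.norm(c.reshape(-1,2).mean(0)-near)<40]
    return max(cs,key=cv2.contourArea).reshape(-1,2)
def sock(s,near):
    h=cv2.cvtColor(s['frame'],cv2.COLOR_RGB2HSV); x,y=map(int,near)
    m=(h[...,1]<50); k=np.zeros_like(m); k[max(0,y-70):y+60,x-50:x+50]=1
    c=cnt(cv2.morphologyEx((m&k).astype(np.uint8),cv2.MORPH_OPEN,np.ones((3,3))),near)
    return c,rect(onplane(s,c,.004))
E
python3 - <<'E'
from h import *
s=snap('wrist'); c,q=sock(s,(314,178)); print('plate',q)
# sleeve top from bench-height points in depth, as a check
P=depthpts(s); m=(abs(P[...,2]-.036)<.004); m[:110]=0;m[225:]=0;m[:,:280]=0;m[:,350:]=0
v,u=np.nonzero(m); print('sleeve px',u.mean(),v.mean(),len(u),(P[m].min(0)+P[m].max(0))/2,P[m].max(0)-P[m].min(0))
print('sleeve mouth on z=.036',onplane(s,[(314,180)],.036))
st=r.get_state(); print(st['tool_pos'])
E
```

```text
plate [506.4 182.1  46.3  86.3 -76. ]
sleeve px 312.04197530864195 179.03703703703704 405 [0.50640568 0.18223065 0.03512229] [0.03341787 0.03295833 0.00621404]
sleeve mouth on z=.036 [[0.50835555 0.18208261 0.036     ]]
[0.50939061 0.17407281 0.15882995]
```

```bash
python3 - <<'E'
from h import *
go([.5065,.182,.008],104)
E
```

```text
shift [  8.89062912  -0.89154022 150.8012982 ] turn [-0.01106651  0.19111963 -0.22337207]
```

Emit:
move_arm --pt "4 -0.5 40 0 0 0 0" --pt "9 -1 80 0 0 0 0" --pt "9 -1 100 0 0 0 0" --pt "9 -1 100 0 0 0 0" --pt "9 -1 100 0 0 0 0"

```text
clock: 2.22
tool_pos: [0.5042, 0.1885, 0.0606]
eef_rot: [0.614, 0.789, 0.001, 0.0]
contact_force: [-0.1, 0.3, 0.7]
opening: 1.002
finger_force: 0.0
```

```bash
python3 - <<'E'
from h import *
go([.5065,.182,.008],104); print(r.get_state()['tool_pos'])
E
```

```text
shift [-6.84542523  0.55689359 52.58295009] turn [ 0.0751813  -0.03429075  0.25655246]
[0.50421524 0.1884501  0.06058624]
```

Emit:
move_arm --pt "0 0 0 0 0 0 0" --pt "0 0 0 0 0 0 0" --pt "0 0 0 0 0 0 0"

```text
clock: 2.6
tool_pos: [0.5041, 0.1877, 0.0602]
eef_rot: [0.614, 0.789, 0.0, 0.0]
contact_force: [0.9, 0.3, 0.2]
opening: 0.996
finger_force: 0.0
```

Emit:
move_arm --pt "0 0 0 0 0 0 0" --pt "0 0 0 0 0 0 0"

```text
clock: 2.85
tool_pos: [0.5039, 0.1877, 0.0597]
eef_rot: [0.614, 0.789, 0.0, -0.0]
contact_force: [-0.3, 0.9, -0.3]
opening: 1.001
finger_force: 0.0
```

```bash
python3 - <<'E'
from h import *
go([.5065,.182,.008],104); print(r.get_state()['tool_pos'])
s=snap('wrist'); P=depthpts(s); m=(abs(P[...,2]-.036)<.004); d=np.hypot(P[...,0]-.5065,P[...,1]-.182)<.03; m&=d
print('sleeve',(P[m].min(0)+P[m].max(0))/2,P[m].max(0)-P[m].min(0))
E
```

```text
shift [-6.13803251  1.0888269  51.74852476] turn [ 0.00522358 -0.00453362  0.2182798 ]
[0.50393335 0.18767745 0.05974891]
sleeve [0.50626179 0.18199428 0.03495506] [0.0338269  0.03368033 0.00589532]
```

Emit:
move_arm --pt "-6 1 0 0 0 0 0" --pt "-6 1 20 0 0 0 0" --pt "-6 1 40 0 0 0 0" --pt "-6 1 51 0 0 0 0" --pt "-6 1 51 0 0 0 0"

```text
clock: 3.52
tool_pos: [0.506, 0.1817, 0.0081]
eef_rot: [0.614, 0.789, -0.001, -0.0]
contact_force: [-0.6, -0.3, 0.4]
opening: 0.998
finger_force: 0.0
```

Emit:
move_arm --pt "0 0 0 0 0 0 0" --pt "0 0 0 0 0 0 0"

```text
clock: 3.78
tool_pos: [0.5068, 0.1823, 0.0093]
eef_rot: [0.614, 0.789, 0.001, 0.0]
contact_force: [-0.2, 0.8, 0.1]
opening: 1.0
finger_force: 0.0
```

```bash
python3 - <<'E'
from h import *
go([.5063,.182,.008],104); print(r.get_state()['tool_pos'])
E
```

```text
shift [-0.14592823 -0.5205743   1.33698135] turn [ 0.06332208 -0.01280832  0.21929836]
[0.50676742 0.18226868 0.00933759]
```

Well centred; close and lift.

Emit:
move_arm --pt "0 0 0 0 0 0 0.3" --pt "0 0 0 0 0 0 0.6" --pt "0 0 0 0 0 0 1" --pt "0 0 0 0 0 0 1" --pt "0 0 0 0 0 0 1" --newtons 45

```text
clock: 4.4
tool_pos: [0.5064, 0.1821, 0.0087]
eef_rot: [0.614, 0.789, 0.0, -0.0]
contact_force: [-0.6, 0.2, -0.2]
opening: 0.458
finger_force: 0.0
```

Emit:
move_arm --pt "0 0 0 0 0 0 1" --pt "0 0 0 0 0 0 1" --pt "0 0 0 0 0 0 1"

```text
clock: 4.78
tool_pos: [0.5065, 0.1821, 0.0087]
eef_rot: [0.614, 0.789, 0.0, 0.0]
contact_force: [0.3, -0.2, -0.7]
opening: 0.364
finger_force: 45.0
```

Emit:
move_arm --pt "0 0 -20 0 0 0 1" --pt "0 0 -60 0 0 0 1" --pt "0 0 -100 0 0 0 1" --pt "0 0 -140 0 0 0 1" --pt "0 0 -160 0 0 0 1"

```text
clock: 5.4
tool_pos: [0.5069, 0.1822, 0.1721]
eef_rot: [0.614, 0.789, 0.002, 0.001]
contact_force: [-0.1, -1.1, -2.0]
opening: 0.365
finger_force: 45.0
```

Emit:
move_arm --pt "0 0 0 0 0 0 1" --pt "0 0 0 0 0 0 1"

```text
clock: 5.65
tool_pos: [0.5056, 0.1818, 0.1684]
eef_rot: [0.614, 0.789, -0.001, -0.0]
contact_force: [-1.3, -0.1, -1.3]
opening: 0.364
finger_force: 45.0
```

```bash
python3 - <<'E'
from h import *
s=snap('wrist','w3.png')
print(r.get_state()['tool_pos'],r.get_state()['contact_force'],r.get_state()['finger_force'])
go([.500,-.09,.168],134.6)
E
```

```text
[0.50548598 0.18180166 0.16796972] [ 1.03826596  0.05850611 -2.17630098] 44.998362819060276
shift [-2.62111148e+02 -7.21384133e+01  1.81951836e-01] turn [-1.15412290e-01 -1.56144995e-02 -3.03682404e+01]
```

View pics/w3.png

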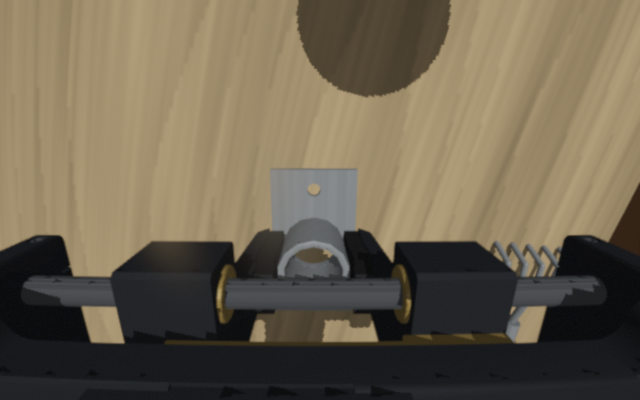

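The socket hangs straight: the plate's far edge is level at row 168 and the free screw hole is at (314,188). Next I carry it to where the wrist camera can see the tamper ahead.

Emit:
move_arm --pt "-45 -5 0 0 0 -5 1" --pt "-100 -12 0 0 0 -11 1" --pt "-155 -18 0 0 0 -17 1" --pt "-210 -25 0 0 0 -23 1" --pt "-260 -31 0 0 0 -30 1"

```text
clock: 6.32
tool_pos: [0.5394, -0.0797, 0.1674]
eef_rot: [0.387, 0.922, -0.0, -0.001]
contact_force: [0.4, 0.8, -1.7]
opening: 0.363
finger_force: 45.0
```

```bash
python3 - <<'E'
from h import *
go([.556,-.215,.168],134.6)
E
```

```text
shift [-108.31420899  -82.81605773   -0.63546327] turn [-0.09871531 -0.10567537 -0.19483126]
```

Emit:
move_arm --pt "-40 -30 0 0 0 0 1" --pt "-80 -60 0 0 0 0 1" --pt "-108 -82 0 0 0 0 1" --pt "-108 -82 0 0 0 0 1" --pt "-108 -82 0 0 0 0 1"

```text
clock: 6.95
tool_pos: [0.5561, -0.211, 0.1676]
eef_rot: [0.389, 0.921, 0.0, -0.001]
contact_force: [0.2, 0.7, -1.4]
opening: 0.368
finger_force: 45.0
```

Emit:
move_arm --pt "0 0 0 0 0 0 1" --pt "0 0 0 0 0 0 1" --pt "0 0 0 0 0 0 1"

```text
clock: 7.32
tool_pos: [0.5568, -0.2115, 0.1688]
eef_rot: [0.388, 0.921, 0.0, -0.0]
contact_force: [0.7, -0.4, -1.2]
opening: 0.363
finger_force: 45.0
```

```bash
python3 - <<'E'
from h import *
s=snap('wrist','w4.png'); print(r.get_state()['tool_pos'],r.get_state()['eef_rot'])
E
```

```text
[ 0.55681095 -0.21167615  0.16877406] [3.88623446e-01 9.21396666e-01 4.42959053e-05 1.75779841e-05]
```

View pics/w4.png

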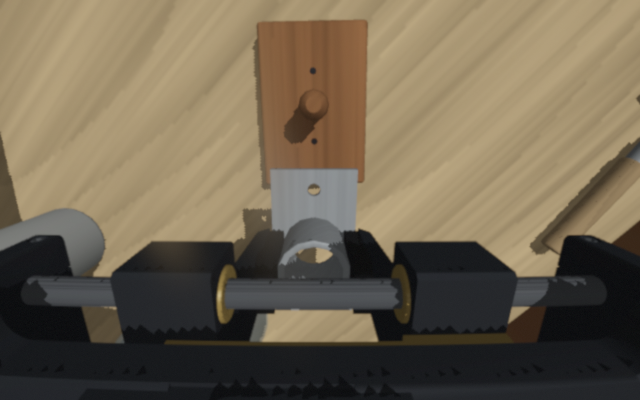

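The wrist view shows the pilot holes at (313,71) and (314,141), the grip's blunt end near (314,98), and the held plate's near screw hole at (314,189). They are already nearly in line.

```bash
cat > m.py <<'E'
from h import *
def dot(s,u,v,n=7,sat=False):
    g=cv2.cvtColor(s['frame'],cv2.COLOR_RGB2GRAY).astype(float)
    p=g[v-n:v+n+1,u-n:u+n+1]; w=np.clip(np.median(p)*.75-p,0,None) if not sat else np.clip(cv2.cvtColor(s['frame'],cv2.COLOR_RGB2HSV)[v-n:v+n+1,u-n:u+n+1,1].astype(float)-60,0,None)
    y,x=np.mgrid[-n:n+1,-n:n+1]; return (u+(w*x).sum()/w.sum(),v+(w*y).sum()/w.sum())
E
python3 - <<'E'
from m import *
s=snap('wrist'); st=r.get_state(); T=R.from_quat(st['eef_rot'])
a,b,c=dot(s,313,71,5),dot(s,314,141,5),dot(s,314,189,7,True); print(a,b,c)
H=onplane(s,[a,b],.028); d=H[0]-H[1]; print('holes',H.round(4),'mid',H.mean(0),'len',np.linalg.norm(d),'yaw',np.degrees(np.arctan2(d[1],d[0])))
P=depthpts(s); k=np.hypot(P[...,0]-H.mean(0)[0],P[...,1]-H.mean(0)[1])<.03
m=k&(P[...,2]>.08)&(P[...,2]<.095); v,u=np.nonzero(m); print('grip',P[m].mean(0),(P[m].min(0)+P[m].max(0))/2,P[m].max(0)-P[m].min(0),len(u),u.mean(),v.mean())
hd=k&(P[...,2]<.035)&(P[...,2]>.02); print('head z',np.median(P[hd][:,2]))
S=onplane(s,[c],.164)[0]; print('socket hole in tool',T.inv().apply(S-st['tool_pos'])*1000)
h=cv2.cvtColor(s['frame'],cv2.COLOR_RGB2HSV); 
m=(h[...,1]<60); e=[]
for v in range(174,222,2):
    row=np.nonzero(m[v,255:375])[0]+255; e.append((row.min(),row.max()+1,v))
e=np.array(e,float); L=onplane(s,e[:,[0,2]],.164);Rr=onplane(s,e[:,[1,2]],.164)
for Q in (L,Rr):
    q=T.inv().apply(Q-st['tool_pos'])*1000; f=np.polyfit(q[:,0],q[:,1],1); print('edge y at x=32',np.polyval(f,32),'angle',np.degrees(np.arctan(f[0])))
print(st['tool_pos']); y=np.degrees(np.arctan2(d[1],d[0])); M=H.mean(0); go([M[0],M[1],.168],y)
E
```

```text
(np.float64(312.76978095663833), np.float64(70.29593205185516)) (np.float64(314.0035650623886), np.float64(140.73707664884137)) (np.float64(313.65320979483784), np.float64(188.96757114493712))
holes [[ 0.4791 -0.1327  0.028 ]
 [ 0.5246 -0.1778  0.028 ]] mid [ 0.50186013 -0.15524239  0.028     ] len 0.06402502662494483 yaw 135.30785698414886
grip [ 0.50191582 -0.15543013  0.08431088] [ 0.50164834 -0.15520308  0.08398848] [0.0203034  0.02082067 0.00789851] 602 313.3272425249169 104.15946843853821
head z 0.02827893883632887
socket hole in tool [32.24870145  0.21252473  4.78406018]
edge y at x=32 -22.899157359721826 angle 0.766997551729788
edge y at x=32 23.680131021360413 angle 0.0801961862594631
[ 0.55679006 -0.21183756  0.16878584]
shift [78.86885379  0.14566029  0.78145064] turn [ 0.00521555  0.00324786 -1.05743807]
```

Emit:
move_arm --pt "30 0 0 0 0 -1 1" --pt "60 0 0 0 0 -1 1" --pt "79 0 0 0 0 -1 1" --pt "79 0 20 0 0 -1 1" --pt "79 0 50 0 0 -1 1"

```text
clock: 8.05
tool_pos: [0.5027, -0.1555, 0.1192]
eef_rot: [0.381, 0.925, 0.0, 0.002]
contact_force: [-0.1, 0.3, -1.6]
opening: 0.367
finger_force: 45.0
```

Emit:
move_arm --pt "0 0 0 0 0 0 1" --pt "0 0 0 0 0 0 1" --pt "0 0 0 0 0 0 1"

```text
clock: 8.43
tool_pos: [0.5024, -0.1557, 0.1197]
eef_rot: [0.381, 0.925, 0.0, 0.001]
contact_force: [-1.0, 0.2, 0.1]
opening: 0.365
finger_force: 45.0
```

```bash
python3 - <<'E'
from h import *
go([.5017,-.1555,.085],135.3); print(r.get_state()['tool_pos'])
go([.5017,-.1555,.085],135.3)
s=snap('wrist','w5.png')
E
```

```text
shift [ 0.72051159 -0.40086531 34.74543342] turn [ 0.06992821  0.0981208  -0.09121083]
[ 0.50242164 -0.15571136  0.11974708]
shift [ 0.72051159 -0.40086531 34.74543342] turn [ 0.06992821  0.0981208  -0.09121083]
```

View pics/w5.png

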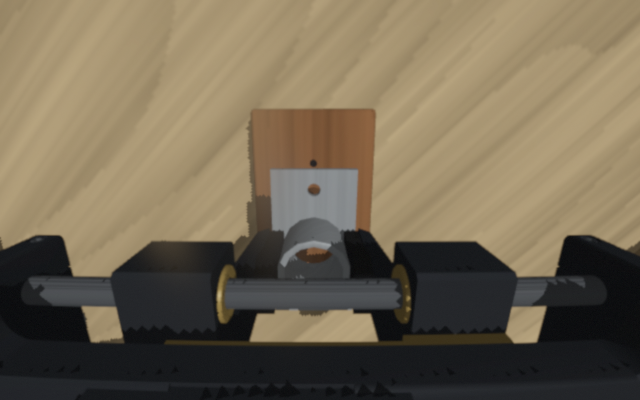

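The view shows the pilot hole at (313,163) straight ahead of the plate's screw hole at (314,189), and the grip's end centred inside the bore near (316,255). I start the descent.

Emit:
move_arm --pt "0.5 -0.5 10 0 0 0 1" --pt "0.5 -0.5 20 0 0 0 1" --pt "0.5 -0.5 27 0 0 0 1" --pt "0.5 -0.5 32 0 0 0 1" --pt "0.5 -0.5 37 0 0 0 1"

```text
clock: 9.1
tool_pos: [0.5009, -0.1555, 0.0813]
eef_rot: [0.381, 0.925, 0.0, -0.0]
contact_force: [0.2, -0.6, -1.8]
opening: 0.362
finger_force: 45.0
```

Emit:
move_arm --pt "0 0 3 0 0 0 1" --pt "0 0 6 0 0 0 1" --pt "0 0 8 0 0 0 1" --pt "0 0 10 0 0 0 1" --pt "0 0 10 0 0 0 1"

```text
clock: 9.72
tool_pos: [0.5009, -0.1555, 0.0716]
eef_rot: [0.381, 0.925, 0.0, -0.0]
contact_force: [0.3, 0.8, -1.4]
opening: 0.363
finger_force: 45.0
```

Emit:
move_arm --pt "-0.4 0.3 5 0 0 0 1" --pt "-0.4 0.3 12 0 0 0 1" --pt "-0.4 0.3 18 0 0 0 1" --pt "-0.4 0.3 24 0 0 0 1" --pt "-0.4 0.3 28 0 0 0 1"

```text
clock: 10.35
tool_pos: [0.5013, -0.1555, 0.0431]
eef_rot: [0.381, 0.925, -0.0, -0.0]
contact_force: [-0.3, 0.9, -2.4]
opening: 0.365
finger_force: 45.0
```

Emit:
move_arm --pt "0 0 0 0 0 0 1" --pt "0 0 0 0 0 0 1" --pt "0 0 0 0 0 0 1"

```text
clock: 10.72
tool_pos: [0.5016, -0.1557, 0.0439]
eef_rot: [0.381, 0.925, 0.0, 0.0]
contact_force: [-0.2, -0.1, -1.1]
opening: 0.365
finger_force: 45.0
```

Emit:
move_arm --pt "0 0 1.5 0 0 0 1" --pt "0 0 3 0 0 0 1" --pt "0 0 4.5 0 0 0 1" --pt "0 0 5.5 0 0 0 1" --pt "0 0 5.5 0 0 0 1"

```text
clock: 11.35
tool_pos: [0.5013, -0.1556, 0.0381]
eef_rot: [0.381, 0.925, 0.0, -0.0]
contact_force: [-0.3, -0.3, -1.2]
opening: 0.364
finger_force: 45.0
```

Emit:
move_arm --pt "0 0 0.3 0 0 0 1" --pt "0 0 0.6 0 0 0 1" --pt "0 0 1 0 0 0 1" --pt "0 0 1 0 0 0 1"

```text
clock: 11.85
tool_pos: [0.5014, -0.1556, 0.0372]
eef_rot: [0.381, 0.925, 0.0, -0.0]
contact_force: [-0.7, -0.7, -0.9]
opening: 0.366
finger_force: 45.0
```

Emit:
move_arm --pt "0 0 0.3 0 0 0 1" --pt "0 0 0.5 0 0 0 1" --pt "0 0 0.5 0 0 0 1"

```text
clock: 12.22
tool_pos: [0.5014, -0.1556, 0.0367]
eef_rot: [0.381, 0.925, 0.0, -0.0]
contact_force: [-0.1, 0.5, -1.2]
opening: 0.365
finger_force: 45.0
```

Emit:
move_arm --pt "0 0 0.3 0 0 0 1" --pt "0 0 0.5 0 0 0 1" --pt "0 0 0.5 0 0 0 1"

```text
clock: 12.6
tool_pos: [0.5015, -0.1555, 0.0367]
eef_rot: [0.381, 0.925, 0.0, 0.0]
contact_force: [-0.6, 0.2, 6.4]
opening: 0.362
finger_force: 45.0
```

Emit:
move_arm --pt "0 0 0.1 0 0 0 1" --pt "0 0 0.2 0 0 0 1" --pt "0 0 0.2 0 0 0 1" --pt "0 0 0.2 0 0 0 1"

```text
clock: 13.1
tool_pos: [0.5014, -0.1556, 0.0367]
eef_rot: [0.381, 0.925, -0.0, 0.0]
contact_force: [-2.0, 0.6, 7.0]
opening: 0.367
finger_force: 45.0
```

Emit:
move_arm --pt "0 0 0 0 0 0 1" --pt "0 0 0 0 0 0 1" --pt "0 0 0 0 0 0 1" --pt "0 0 0 0 0 0 1"

```text
clock: 13.6
tool_pos: [0.5014, -0.1556, 0.0366]
eef_rot: [0.381, 0.925, -0.0, 0.0]
contact_force: [-2.0, 1.3, 6.9]
opening: 0.36
finger_force: 45.0
```

Emit:
move_arm --pt "0 0 0 0 0 0 1" --pt "0 0 0 0 0 0 1" --pt "0 0 0 0 0 0 1" --pt "0 0 0 0 0 0 1" --pt "0 0 0 0 0 0 1"

```text
clock: 14.22
tool_pos: [0.5014, -0.1556, 0.0367]
eef_rot: [0.381, 0.925, -0.0, 0.0]
contact_force: [-1.6, 0.3, 7.1]
opening: 0.363
finger_force: 45.0
```

Emit:
move_arm --pt "0 0 0.1 0 0 0 1" --pt "0 0 0.2 0 0 0 1" --pt "0 0 0.3 0 0 0 1" --pt "0 0 0.3 0 0 0 1" --pt "0 0 0.3 0 0 0 1"

```text
clock: 14.85
tool_pos: [0.5014, -0.1556, 0.0366]
eef_rot: [0.381, 0.925, -0.0, 0.0]
contact_force: [-1.6, 0.8, 11.2]
opening: 0.365
finger_force: 45.0
```

Emit:
move_arm --pt "0 0 0 0 0 0 1" --pt "0 0 0 0 0 0 1" --pt "0 0 0 0 0 0 1" --pt "0 0 0 0 0 0 1"

```text
clock: 15.35
tool_pos: [0.5014, -0.1556, 0.0366]
eef_rot: [0.381, 0.925, -0.0, 0.0]
contact_force: [-1.8, 1.0, 10.1]
opening: 0.366
finger_force: 45.0
```

Contact is about 10.5 N measured plus the socket's 1.6 N weight, so roughly 12 N. I take one check of seating and steadiness.

```bash
python3 - <<'E'
from h import *
F=[]
for i in range(8): s=snap('wrist','w6.png'); F.append(r.get_state()['contact_force'])
print(np.round(F,1).tolist())
P=depthpts(s); print('plate z',np.median(P[175:215,280:300,2]),np.median(P[175:215,328:348,2]),np.median(P[180:190,280:348,2]),np.median(P[210:216,300:328,2]))
h=cv2.cvtColor(s['frame'],cv2.COLOR_RGB2HSV); m=(h[...,0]<14)&(h[...,1]>110); m[200:]=0
print(rect(onplane(s,cnt(m),.028)))
cv2.imwrite('pics/c6.png',cv2.resize(cv2.cvtColor(s['frame'][90:290,210:420],cv2.COLOR_RGB2BGR),None,fx=2.8,fy=2.8))
E
```

```text
[[-2.7, -0.1, 9.6], [-1.0, 1.3, 10.1], [-2.1, 0.7, 10.1], [-3.1, 1.0, 9.8], [-1.9, 0.2, 9.7], [-1.7, 0.2, 10.4], [-2.3, 0.2, 9.5], [-2.3, 1.2, 10.1]]
plate z 0.03225253894887603 0.03224252288548532 0.032132766953697794 0.03212066845020661
[ 469.7 -117.    78.9   48.4   45.2]
```

View pics/c6.png

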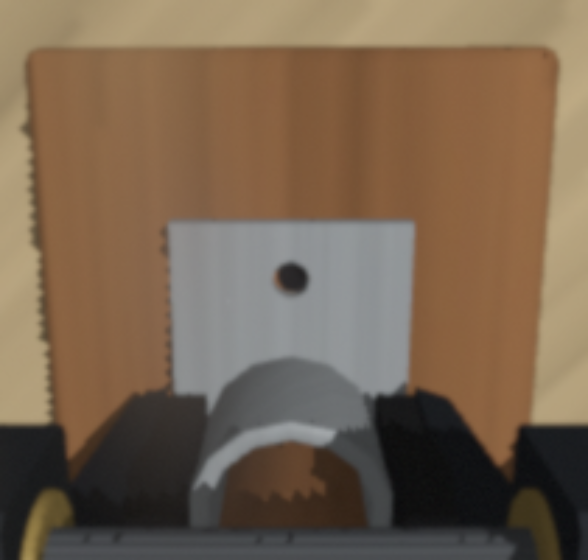

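The plate lies flat: its top is at 32.2 mm everywhere, which matches 28 + 4. The crop shows the dark pilot hole filling the screw hole at (291,278), and the push is steady at about 11.6 N. I hand it in.

```bash
python3 -c "
from h import *
print(finish_job())"
```

```text
the job is handed in; nothing more can be done
None
```

The socket is seated flat over the grip with the one screw hole I could see lined up over its pilot hole. The job was handed in with the arm still holding it and pressing at a steady 11.6 N or so; no verdict came back.

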